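# Put the three solution tubes back in their own spring clips

## Task

The three solution tubes were clipped into each other's places on the spring-clip rack to the right of the microscope. Move them round, using the spare place with the white label (or any free spot) on the way, until each tube is snapped fully home in the pair of clips behind the label of its own colour, in the middle between the two clips, and let go. Leave the beaker and the vial beside the rack standing where they are.

Things in the scene. Friction and masses are not known exactly. Their poses are not given: they have to be found in the camera images.
- red_tube: white 15 ml centrifuge tube with a red cap and red tape round its middle, about 40 g, lying along its own x axis: straight body 17 mm in diameter from x = -40 to +39 mm, cap 23 mm in diameter over the ribs, x = -55 to -40 mm, conical end to x = +58 mm. Origin on the axis in the middle of the tape, midway between the two clips. Starts clipped in, cap at the label end.
- yellow_tube: white 15 ml centrifuge tube with a yellow cap and yellow tape round its middle, about 40 g, lying along its own x axis: straight body 17 mm in diameter from x = -40 to +39 mm, cap 23 mm in diameter over the ribs, x = -55 to -40 mm, conical end to x = +58 mm. Origin on the axis in the middle of the tape, midway between the two clips. Starts clipped in, cap at the label end.
- blue_tube: white 15 ml centrifuge tube with a blue cap and blue tape round its middle, about 40 g, lying along its own x axis: straight body 17 mm in diameter from x = -40 to +39 mm, cap 23 mm in diameter over the ribs, x = -55 to -40 mm, conical end to x = +58 mm. Origin on the axis in the middle of the tape, midway between the two clips. Starts clipped in, cap at the label end.
- label_red: red label plate, 21 x 38 x 3 mm, lying flat on the front edge of the clip rack; origin at the centre of its underside, 8 mm above the table. Its +x runs from the label back along its own pair of clips, z up. A tube that is home in this label's clips has its origin at x = +78 mm, y = 0, z = +44 mm in this frame (52 mm above the table).
- label_yellow: yellow label plate, 21 x 38 x 3 mm, lying flat on the front edge of the clip rack; origin at the centre of its underside, 8 mm above the table. Its +x runs from the label back along its own pair of clips, z up. A tube that is home in this label's clips has its origin at x = +78 mm, y = 0, z = +44 mm in this frame (52 mm above the table).
- label_blue: blue label plate, 21 x 38 x 3 mm, lying flat on the front edge of the clip rack; origin at the centre of its underside, 8 mm above the table. Its +x runs from the label back along its own pair of clips, z up. A tube that is home in this label's clips has its origin at x = +78 mm, y = 0, z = +44 mm in this frame (52 mm above the table).
- label_blank: plain white (spare place, empty at the start) label plate, 21 x 38 x 3 mm, lying flat on the front edge of the clip rack; origin at the centre of its underside, 8 mm above the table. Its +x runs from the label back along its own pair of clips, z up. A tube that is home in this label's clips has its origin at x = +78 mm, y = 0, z = +44 mm in this frame (52 mm above the table).
- clip_rack: grey plate 170 x 252 x 8 mm (origin: underside centre), labels at its -x edge; 4 places along y, 58 mm apart. Each: two dark sprung C-clips open upward, 12 mm wide, 60 mm apart, 44 mm clear between, only the plate below; lips 66 mm high. Tubes snap out straight up (12 N), in straight down (7 N). The microscope left of it, round y = 0, is solid: cross it with fingertips above z = 0.5 m
- beaker_by: clear 50 ml beaker, 45 mm in diameter, 58 mm high, standing loose to the right of the rack; origin at the centre of its underside. To be left alone.
- vial_by: amber glass vial with a black cap, 25 mm in diameter, 55 mm high, standing loose to the right of the rack; origin at the centre of its underside. To be left alone.

How it is judged (in metres and radians):
At the end, for the whole second after the job is handed in: Each tube lies at rest in both clips behind the label of its own colour, fully down (axis within 3 mm of its home height and 4 mm sideways), its middle within 12 mm of midway between the clips and within 0.12 rad of parallel to them, released (x of red_tube in the frame of label_red between 0.066 and 0.09 m and y of red_tube in the frame of label_red between -0.004 and 0.004 m and z of red_tube in the frame of label_red between 0.041 and 0.047 m and angle between the x axis of red_tube and the x axis of label_red, either way round below 0.12 rad and linear speed of each of red_tube, yellow_tube, blue_tube below 0.02 m/s and x of yellow_tube in the frame of label_yellow between 0.066 and 0.09 m and y of yellow_tube in the frame of label_yellow between -0.004 and 0.004 m and z of yellow_tube in the frame of label_yellow between 0.041 and 0.047 m and angle between the x axis of yellow_tube and the x axis of label_yellow, either way round below 0.12 rad and x of blue_tube in the frame of label_blue between 0.066 and 0.09 m and y of blue_tube in the frame of label_blue between -0.004 and 0.004 m and z of blue_tube in the frame of label_blue between 0.041 and 0.047 m and angle between the x axis of blue_tube and the x axis of label_blue, either way round below 0.12 rad); the robot touches nothing.
It fails at once if the beaker is knocked over or pushed more than 25 mm from where it stood (distance of beaker_by from where it was at the start of the episode above 0.025 m or angle between beaker_by's own z axis and vertical above 0.5 rad).
It fails at once if the vial is knocked over or pushed more than 25 mm from where it stood (distance of vial_by from where it was at the start of the episode above 0.025 m or angle between vial_by's own z axis and vertical above 0.5 rad).
It also fails if it takes over 96 s, if anything falls off the work surface, if the arm or the gripper's body presses on something with over 40 N, if the wrist force passes 120 N, or if a joint passes its speed limit or range.

## Robot

A 6-joint arm with a two-finger parallel gripper is mounted at the origin on a cart in front of the work surface, level with it; the furniture and walls round the work are solid. World frame = base frame: x ahead of the robot, y to its left, z up, the work surface at z = 0. Lengths are in mm, angles in rad, forces in N, time in s.
With the tool pointing down it reaches from about 300 to 775 mm from the base axis. Payload 14.6 kg.
Tool frame: the origin (TCP) lies at the very end of the fingers, on their centre line; the grasp point (between the pads) lies 19 mm behind it; z points along the fingers, y is the line along which they close (so a half turn about z gives the same grasp; the last joint's range is limited). The gripper opens to 94 mm and grips with 3 to 60 N. Pads are 16 mm wide; open, the fingers measure 119 mm over their backs; the gripper's body (75 mm by 177 mm) begins 78 mm behind the grasp point.
Start: joints at [-1.2, 0.3, 1.521, -0, 1.321, -0.067], TCP at [233.163, -498.121, 205.446] pointing down, gripper open.
Joint ranges: [-3.03, 3.03], [-0.79, 2.21], [0.23, 2.52], [-1.04, 4.18], [0, 3.07], [-2.55, 2.55]. Speed limits (rad/s): [2.22, 2.22, 2.57, 3.14, 3.14, 3.14].

## Interface

Orientations are given as [roll, pitch, yaw] about the fixed x, y, z axes, in that order (R = Rz(yaw) Ry(pitch) Rx(roll)).
In Python, from cell import manip, camera, get_calibration gives the robot as it stands.
- The arm moves only by the tool arm_command, never from a script. Its argument "targets" is a list of rows, each an object of numbers: "hand": the opening, from -1 (shut) to 1 (fully open), so that 0 is half open; "x", "y", "z": the shift along the tool's x, y, z in m; "yaw": the turn about the tool's z in rad. In form: [{"hand": .., "x": .., "y": .., "z": .., "yaw": ..}, ...]. A call has 1 to 10 rows; each row shifts and turns the commanded pose from where the row before left it, along the tool's axes as they then stand; what a row does not reach is not made up. A row lasts 1/10 s, in which the tool goes at most 50 mm and 8.59 degrees, less where a joint would pass 70% of its speed; a pose out of reach is approached as far as the arm can. A call is refused whole if a number of a shift passes 0.05 or a number of a turn 0.15, either way. A call with a gripper value outside its range is refused whole. The fingers move at their own pace and stop on an object; "newtons" is the grip in N (left out, the last holds). Time passes only in rows, so rows that do not move let the fingers close. It gives the time, the measured TCP pose, the force, the opening and the grip force at its end, in the units of the state.
- manip.read_state(): the state, without advancing time (a new reading comes with each control period).
- camera(name): name is "side" or "top"; returns the picture (420x560x3 uint8, red, green, blue); there is no depth.
- get_calibration(name): a dict with "K" (3x3 intrinsics, pixels), "cam_to_world" (4x4, takes a point from camera to world coordinates). Camera axes: x right, y up, looking along -z (the intrinsics and any distortion apply to the point x, -y, -z); pixel columns grow to the right and rows downward; lengths in mm; the calibration is good to about 2 mm. A picture is of the moment at which its call begins. get_calibration takes no time and is no camera call.
- manip.sign_off(): hands the job in; it is judged then, once.
The state is a dict: "clock": time; "joints": joint angles; "qd": joint speeds; "effort": joint torques, N m; "eef_pos": TCP position; "eef_rot": TCP orientation; "wrist_force": force on the tool from outside, world axes, zero at the start; "moment": the same for the moment, N m; "finger_gap": finger opening in mm; "finger_force": force on a finger pad.
Only numpy, scipy, OpenCV 4.12 (cv2) and the standard library are available. Lean on these libraries where they do the work, as an engineer would, in place of code of your own. Each camera call takes 0.05 s, during which the arm holds its last target. There are 200 camera calls.

## Working session

There is one attempt and no reset: what is moved stays moved. The work goes in short steps, Python scripts to look and compute and a tool call to move; the robot and the scene stay as the last step left them, time stands still between calls to the robot, and variables do not carry over. Pictures are saved under pics/ and viewed, at most 14 in all, crops included, and the job is handed in when it is done.

Besides the shell and the picture viewer there is one more tool, called after "Request:" as name(argument=value, ...) on one line, values as JSON. arm_command: Moves the arm, as the interface text tells. Its arguments: {"type":"object","properties":{"targets":{"type":"array"},"newtons":{"type":"number"}},"required":["targets"]}

```bash
mkdir -p pics
python3 - <<'E'
from cell import manip, camera, get_calibration
import cv2,numpy as np
s=manip.read_state(); print({k:np.round(v,3).tolist() for k,v in s.items()})
for n in("top","side"):
    im=camera(n); cv2.imwrite(f"pics/{n}0.png",im[...,::-1]); c=get_calibration(n); print(n,{k:np.round(np.array(v),3).tolist() for k,v in c.items()})
E
```

```text
{'clock': 0.0, 'joints': [-1.2, 0.3, 1.522, -0.0, 1.321, -0.067], 'qd': [0.002, -0.0, -0.001, 0.001, -0.0, -0.002], 'effort': [0.001, -53.181, -35.274, 0.071, 0.024, -0.0], 'eef_pos': [233.064, -497.866, 204.866], 'eef_rot': [-3.14, -0.0, 0.438], 'wrist_force': [-0.057, -0.957, 0.139], 'moment': [0.009, 0.012, 0.033], 'finger_force': 0.0, 'finger_gap': 94.464}
top {'K': [[517.324, 0.0, 283.535], [0.0, 517.324, 205.739], [0.0, 0.0, 1.0]], 'cam_to_world': [[-0.03, 0.974, -0.224, 304.441], [-1.0, -0.03, 0.005, -367.227], [-0.002, 0.224, 0.975, 971.082], [0.0, 0.0, 0.0, 1.0]]}
side {'K': [[534.935, 0.0, 278.516], [0.0, 534.935, 209.466], [0.0, 0.0, 1.0]], 'cam_to_world': [[0.994, 0.065, -0.082, 466.296], [-0.105, 0.575, -0.811, -1034.973], [-0.005, 0.816, 0.579, 542.604], [0.0, 0.0, 0.0, 1.0]]}
```

View pics/top0.png

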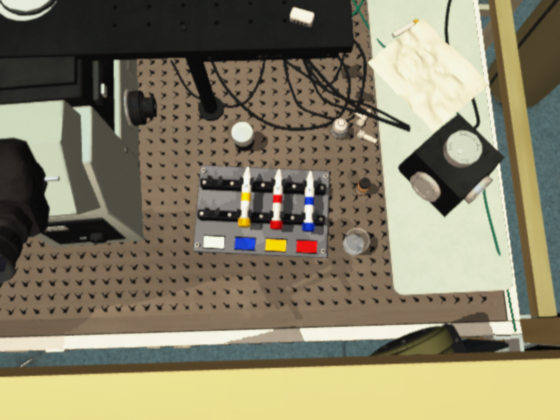

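View pics/side0.png

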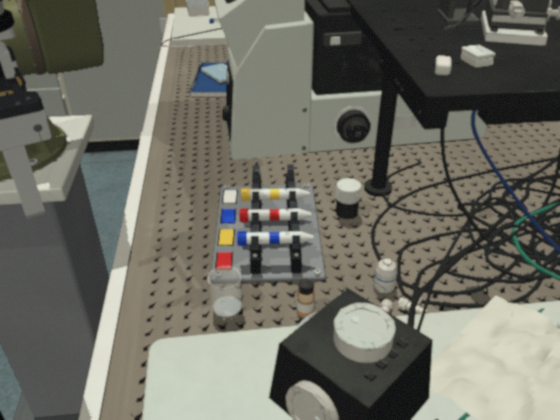

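The top view shows the labels, left to right: white (214,242), blue (245,243), yellow (276,245), red (307,246). The yellow tube sits in blue's place, red in yellow's, blue in red's, and the spare is empty. The side view agrees. The beaker is at about (356,241) in the top view and the vial at (364,186).

```bash
cat > h.py <<'E'
from cell import manip, camera, get_calibration
import cv2,numpy as np
RNG={'red':[(0,8),(172,180)],'yellow':[(20,32)],'blue':[(108,128)]}
def look(n,save=None):
    im=camera(n)
    if save: cv2.imwrite(f"pics/{save}.png",im[...,::-1])
    return im
def ray(n,uv):
    c=get_calibration(n);K=np.array(c['K']);T=np.array(c['cam_to_world'])
    d=np.array([(uv[0]-K[0,2])/K[0,0],-(uv[1]-K[1,2])/K[1,1],-1]);return T[:3,3],T[:3,:3]@d
def onz(n,uv,z):
    o,d=ray(n,uv);return o+d*(z-o[2])/d[2]
def pix(n,p):
    c=get_calibration(n);K=np.array(c['K']);T=np.array(c['cam_to_world'])
    q=T[:3,:3].T@(np.array(p)-T[:3,3]);return K[0,2]+K[0,0]*q[0]/-q[2],K[1,2]+K[1,1]*q[1]/q[2]
def blobs(im,col,box,amin=15,smin=130):
    h=cv2.cvtColor(im,cv2.COLOR_RGB2HSV);m=np.zeros(h.shape[:2],np.uint8)
    for a,b in RNG[col]: m|=cv2.inRange(h,(a,smin,60),(b,255,255))
    x0,y0,x1,y1=box;k=np.zeros_like(m);k[y0:y1,x0:x1]=m[y0:y1,x0:x1]
    n,l,st,c=cv2.connectedComponentsWithStats(k)
    return [(int(st[i,4]),np.round(c[i],1)) for i in range(1,n) if st[i,4]>=amin]
def two(ua,ub):
    (o1,d1),(o2,d2)=ray('top',ua),ray('side',ub)
    A=np.c_[d1,-d2];t=np.linalg.lstsq(A,o2-o1,rcond=None)[0];p,q=o1+t[0]*d1,o2+t[1]*d2
    return (p+q)/2,np.linalg.norm(p-q)
E
python3 - <<'E'
from h import *
for n,box in(("top",(190,160,335,262)),("side",(205,160,335,285))):
    im=cv2.imread(f"pics/{n}0.png")[...,::-1].copy()
    for col in RNG:
        for a,c in blobs(im,col,box): print(n,col,a,c,'z11',np.round(onz(n,c,11)[:2],1),'z56',np.round(onz(n,c,57)[:2],1))
E
```

```text
top red 72 [277.  198.5] z11 [ 539.9 -360.4] z56 [ 528.6 -360.8]
top red 110 [275.9 224.5] z11 [ 489.4 -357. ] z56 [ 480.6 -357.4]
top red 260 [306.  246.2] z11 [ 446.4 -412.1] z56 [ 439.6 -410. ]
top yellow 71 [245.4 196.3] z11 [ 546.1 -300.1] z56 [ 534.5 -303.3]
top yellow 113 [243.9 221.9] z11 [ 496.3 -296.6] z56 [ 487.1 -300. ]
top yellow 265 [275.5 244.7] z11 [ 451.  -355.2] z56 [ 444.  -355.7]
top blue 62 [309.1 200.3] z11 [ 534.5 -421.6] z56 [ 523.5 -419. ]
top blue 103 [308.  226.5] z11 [ 483.7 -417.4] z56 [ 475.1 -415. ]
top blue 239 [244.5 243.2] z11 [ 455.6 -297.2] z56 [ 448.4 -300.5]
side red 101 [243.5 215. ] z11 [ 481.4 -298.8] z56 [ 480.1 -362.5]
side red 89 [273.9 214.5] z11 [ 532.7 -303.1] z56 [ 526.9 -366.5]
side red 206 [223.7 259.3] z11 [ 445.5 -410.1] z56 [ 447.3 -464.2]
side yellow 91 [245.2 194.3] z11 [ 487.7 -236. ] z56 [ 485.8 -305.1]
side yellow 71 [274.2 193.9] z11 [ 539.4 -240.5] z56 [ 533.1 -309.3]
side yellow 211 [225.8 236.9] z11 [ 450.1 -355.4] z56 [ 451.5 -414.2]
side blue 184 [227.7 215.6] z11 [ 454.7 -297.5] z56 [ 455.7 -361.3]
side blue 111 [241.6 238.3] z11 [ 475.1 -361.9] z56 [ 474.3 -420.1]
side blue 103 [274.  237.6] z11 [ 526.7 -365.9] z56 [ 521.5 -423.8]
```

Request:
arm_command(targets=[{"hand": 0.06,"yaw": 0.13,"x": 0,"y": 0,"z": 0},{"hand": 0.06,"yaw": 0.13,"x": 0,"y": 0,"z": 0},{"hand": 0.06,"yaw": 0.13,"x": 0,"y": 0,"z": 0},{"hand": 0.06,"yaw": 0.13,"x": 0,"y": 0,"z": 0},{"hand": 0.06,"yaw": 0,"x": 0.03,"y": -0.02,"z": 0},{"hand": 0.06,"yaw": 0,"x": 0.03,"y": -0.025,"z": 0},{"hand": 0.06,"yaw": 0,"x": 0.03,"y": -0.025,"z": 0},{"hand": 0.06,"yaw": 0,"x": 0.03,"y": -0.025,"z": 0},{"hand": 0.06,"yaw": 0,"x": 0.03,"y": -0.025,"z": 0},{"hand": 0.06,"yaw": 0,"x": 0.03,"y": -0.025,"z": 0}], newtons=40)

```text
clock: 1.1
eef_pos: [425.5, -367.2, 205.2]
eef_rot: [-3.141, 0.0, -0.082]
wrist_force: [0.7, -0.5, 0.5]
finger_gap: 49.9
finger_force: 0.0
```

```bash
cat >> h.py <<'E'
def st(): 
    s=manip.read_state();print(round(s['clock'],2),np.round(s['eef_pos'],1),np.round(s['eef_rot'],3),np.round(s['wrist_force'],1),round(s['finger_gap'],1),s['finger_force']);return s
def go(x,y,z,yaw=-0.081):
    s=st();p=s['eef_pos'];w=s['eef_rot'][2];d=np.array([x,y,z])-p
    print('tool dx,dy,dz',np.round([d[0]*np.cos(w)+d[1]*np.sin(w),d[0]*np.sin(w)-d[1]*np.cos(w),-d[2]],1),'yaw',round(w-yaw,3))
E
python3 -c "
from h import *
go(533.5,-303.5,110)"
```

```text
1.1 [ 425.5 -367.2  205.2] [-3.141  0.    -0.082] [ 0.7 -0.5  0.5] 49.9 0.0
tool dx,dy,dz [102.4 -72.3  95.2] yaw -0.001
```

Request:
arm_command(targets=[{"hand": 0.06,"yaw": 0,"x": 0.034,"y": -0.024,"z": 0.01},{"hand": 0.06,"yaw": 0,"x": 0.034,"y": -0.024,"z": 0.02},{"hand": 0.06,"yaw": 0,"x": 0.034,"y": -0.024,"z": 0.03},{"hand": 0.06,"yaw": 0,"x": 0,"y": 0,"z": 0.035},{"hand": 0.06,"yaw": 0,"x": 0,"y": 0,"z": 0}])

```text
clock: 1.6
eef_pos: [529.6, -303.5, 106.2]
eef_rot: [-3.138, 0.008, -0.081]
wrist_force: [-1.1, -0.2, -0.4]
finger_gap: 49.8
finger_force: 0.0
```

```bash
python3 -c "
from h import *
st()
a=look('top','top1');b=look('side','side1')
cv2.imwrite('pics/both1.png',np.hstack([cv2.resize(a[130:270,170:350],None,fx=2.2,fy=2.2),cv2.resize(b[140:280,170:350],None,fx=2.2,fy=2.2)])[...,::-1])
go(533.5,-303.5,33)"
```

```text
1.6 [ 529.6 -303.5  106.2] [-3.138  0.008 -0.081] [-1.1 -0.2 -0.4] 49.8 0.0
1.7 [ 530.8 -305.8  111.7] [-3.141e+00  1.000e-03 -8.300e-02] [ 0.6 -0.6  0.5] 49.6 0.0
tool dx,dy,dz [ 2.5 -2.5 78.7] yaw -0.002
```

View pics/both1.png

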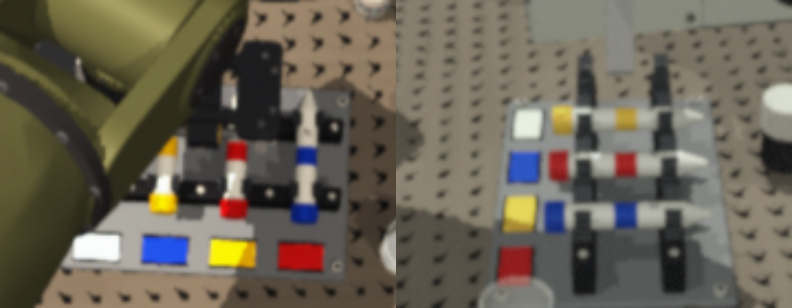

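```bash
python3 -c "
from h import *
p=st()['eef_pos']
for dy in(-37,-25,0,25):
  print(dy,pix('side',p+[0,dy,0]),pix('top',p+[0,dy,0]))
"
```

```text
1.7 [ 530.8 -305.8  111.7] [-3.141e+00  1.000e-03 -8.300e-02] [ 0.6 -0.6  0.5] 49.6 0.0
-37 (np.float64(274.53128257855064), np.float64(176.26186885274157)) (np.float64(266.08928211861803), np.float64(189.99164275781555))
-25 (np.float64(273.76342611503657), np.float64(172.1854585036521)) (np.float64(259.10069914488946), np.float64(190.20042289003948))
0 (np.float64(272.2204794185222), np.float64(163.99423503855328)) (np.float64(244.53792104439748), np.float64(190.6354780004671))
25 (np.float64(270.7497749276152), np.float64(156.18653230756547)) (np.float64(229.97077613356805), np.float64(191.07066356698903))
```

View pics/side1.png

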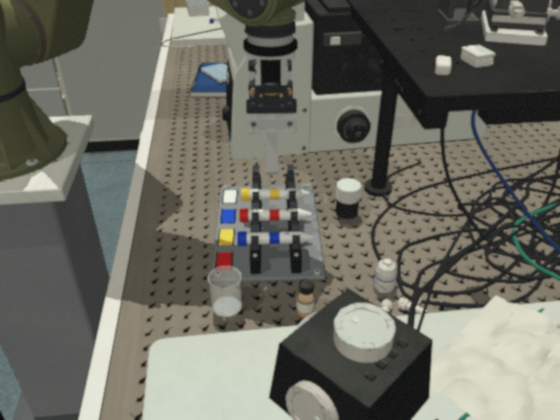

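The side view shows the finger tips at about (272,173), matching the projected TCP, with the yellow tube directly below. I'll descend and grip.

Request:
arm_command(targets=[{"hand": 0.06,"yaw": 0,"x": 0.002,"y": -0.001,"z": 0.02},{"hand": 0.06,"yaw": 0,"x": 0,"y": 0,"z": 0.025},{"hand": 0.06,"yaw": 0,"x": 0,"y": 0,"z": 0.02},{"hand": 0.06,"yaw": 0,"x": 0,"y": 0,"z": 0.012},{"hand": 0.06,"yaw": 0,"x": 0,"y": 0,"z": 0},{"hand": 0.06,"yaw": 0,"x": 0,"y": 0,"z": 0},{"hand": 0.06,"yaw": 0,"x": 0,"y": 0,"z": 0}])

```text
clock: 2.4
eef_pos: [533.8, -305.3, 35.9]
eef_rot: [3.14, -0.002, -0.082]
wrist_force: [0.4, -0.5, 0.0]
finger_gap: 49.5
finger_force: 0.0
```

Request:
arm_command(targets=[{"hand": -0.5,"yaw": 0,"x": 0,"y": 0,"z": 0},{"hand": -0.8,"yaw": 0,"x": 0,"y": 0,"z": 0},{"hand": -1,"yaw": 0,"x": 0,"y": 0,"z": 0},{"hand": -1,"yaw": 0,"x": 0,"y": 0,"z": 0},{"hand": -1,"yaw": 0,"x": 0,"y": 0,"z": 0},{"hand": -1,"yaw": 0,"x": 0,"y": 0,"z": 0}])

```text
clock: 3.0
eef_pos: [533.4, -302.7, 34.2]
eef_rot: [-3.138, 0.001, -0.082]
wrist_force: [-0.5, 14.5, 6.7]
finger_gap: 16.2
finger_force: 40.0
```

Request:
arm_command(targets=[{"hand": -1,"yaw": 0,"x": 0,"y": -0.0015,"z": 0},{"hand": -1,"yaw": 0,"x": 0,"y": 0,"z": 0},{"hand": -1,"yaw": 0,"x": 0,"y": 0,"z": 0}])

```text
clock: 3.3
eef_pos: [533.5, -302.6, 34.3]
eef_rot: [-3.141, 0.0, -0.082]
wrist_force: [-0.1, 7.8, 3.5]
finger_gap: 16.2
finger_force: 40.0
```

```bash
python3 -c "
from h import *
st();a=look('top','top2');b=look('side','side2');st()
for n,im,box in(('top',a,(190,160,335,262)),('side',b,(205,160,335,285))):
    for col in RNG:
        for q in blobs(im,col,box): print(n,col,q)
"
```

```text
3.3 [ 533.5 -302.6   34.3] [-3.141  0.    -0.082] [-0.1  7.8  3.5] 16.2 40.00089883804321
3.4 [ 533.4 -302.6   34.2] [-3.14   0.    -0.082] [0.6 7.8 3.1] 16.0 40.00093996524811
top red (110, array([275.9, 224.5]))
top red (263, array([306. , 246.2]))
top yellow (121, array([243.7, 221.9]))
top yellow (238, array([275.1, 244.9]))
top blue (62, array([309.1, 200.3]))
top blue (107, array([307.9, 226.8]))
top blue (239, array([244.5, 243.2]))
side red (101, array([243.5, 215.1]))
side red (96, array([274. , 214.2]))
side red (205, array([223.7, 259. ]))
side yellow (86, array([245.2, 194.6]))
side yellow (215, array([225.8, 237. ]))
side blue (178, array([227.8, 215.8]))
side blue (118, array([241.3, 238.6]))
side blue (100, array([274. , 237.1]))
```

Request:
arm_command(targets=[{"hand": -1,"yaw": 0,"x": 0,"y": 0,"z": -0.01},{"hand": -1,"yaw": 0,"x": 0,"y": 0,"z": -0.015},{"hand": -1,"yaw": 0,"x": 0,"y": 0,"z": -0.02},{"hand": -1,"yaw": 0,"x": 0,"y": 0,"z": -0.015},{"hand": -1,"yaw": 0,"x": 0,"y": -0.02,"z": 0},{"hand": -1,"yaw": 0,"x": 0,"y": -0.02,"z": 0},{"hand": -1,"yaw": 0,"x": 0,"y": -0.018,"z": 0},{"hand": -1,"yaw": 0,"x": 0,"y": 0,"z": 0},{"hand": -1,"yaw": 0,"x": 0,"y": 0,"z": 0}])

```text
clock: 4.3
eef_pos: [538.2, -244.6, 93.9]
eef_rot: [-3.141, 0.001, -0.081]
wrist_force: [0.6, 0.1, 0.1]
finger_gap: 15.8
finger_force: 40.0
```

```bash
python3 -c "
from h import *
go(538.2,-244.8,34)
a=look('top','top3');b=look('side','side3')
cv2.imwrite('pics/both3.png',np.hstack([cv2.resize(a[130:270,170:350],None,fx=2.2,fy=2.2),cv2.resize(b[120:280,190:340],None,fx=2.2,fy=1.925)])[...,::-1])
print(blobs(b,'yellow',(200,120,335,285)),pix('side',np.array(manip.read_state()['eef_pos'])+[0,0,19]))
go(538.2,-244.8,34)"
```

```text
4.3 [ 538.2 -244.6   93.9] [-3.141e+00  1.000e-03 -8.100e-02] [0.6 0.1 0.1] 15.8 39.99980807304382
tool dx,dy,dz [ 0.1  0.2 59.9] yaw 0.0
[(85, array([244.6, 145.5])), (223, array([225.8, 236.9]))] (np.float64(273.0853317572283), np.float64(144.85377938148903))
4.4 [ 538.  -245.5   94. ] [-3.142  0.    -0.082] [ 0.   0.2 -0.4] 15.9 39.999775886535645
tool dx,dy,dz [ 0.1 -0.7 60. ] yaw -0.001
```

View pics/both3.png

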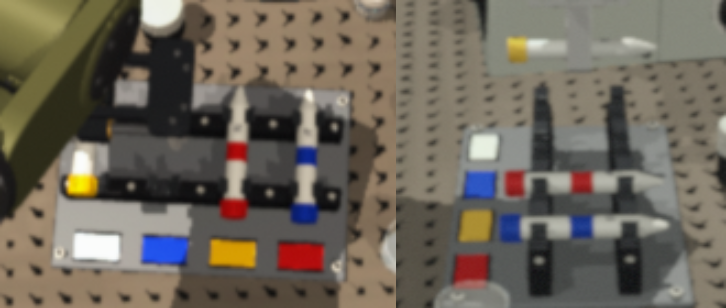

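The crops show the yellow tube held level above the white place (tube at about (245,145) in the side view). Pressing it in.

Request:
arm_command(targets=[{"hand": -1,"yaw": 0,"x": 0,"y": 0,"z": 0.02},{"hand": -1,"yaw": 0,"x": 0,"y": 0,"z": 0.015},{"hand": -1,"yaw": 0,"x": 0,"y": 0,"z": 0.01},{"hand": -1,"yaw": 0,"x": 0,"y": 0,"z": 0.01},{"hand": -1,"yaw": 0,"x": 0,"y": 0,"z": 0.006},{"hand": -1,"yaw": 0,"x": 0,"y": 0,"z": 0},{"hand": -1,"yaw": 0,"x": 0,"y": 0,"z": 0},{"hand": -1,"yaw": 0,"x": 0,"y": 0,"z": 0}])

```text
clock: 5.2
eef_pos: [538.2, -244.7, 33.5]
eef_rot: [-3.14, 0.0, -0.082]
wrist_force: [-1.7, 6.8, 6.6]
finger_gap: 15.6
finger_force: 40.0
```

Request:
arm_command(targets=[{"hand": 0.0,"yaw": 0,"x": 0,"y": 0,"z": 0},{"hand": 0.06,"yaw": 0,"x": 0,"y": 0,"z": 0},{"hand": 0.06,"yaw": 0,"x": 0,"y": 0,"z": 0},{"hand": 0.06,"yaw": 0,"x": 0,"y": 0,"z": -0.02},{"hand": 0.06,"yaw": 0,"x": 0,"y": 0,"z": -0.03},{"hand": 0.06,"yaw": 0,"x": 0,"y": 0,"z": -0.02},{"hand": 0.06,"yaw": 0,"x": 0,"y": 0.04,"z": 0},{"hand": 0.06,"yaw": 0,"x": 0,"y": 0.045,"z": 0},{"hand": 0.06,"yaw": 0,"x": 0,"y": 0.045,"z": 0},{"hand": 0.06,"yaw": 0,"x": 0,"y": 0.043,"z": 0}])

```text
clock: 6.2
eef_pos: [523.4, -419.8, 103.2]
eef_rot: [3.141, -0.0, -0.082]
wrist_force: [0.8, -0.2, 0.6]
finger_gap: 49.6
finger_force: 0.0
```

Request:
arm_command(targets=[{"hand": 0.06,"yaw": 0,"x": 0,"y": 0,"z": 0},{"hand": 0.06,"yaw": 0,"x": 0,"y": 0,"z": 0}])

```text
clock: 6.4
eef_pos: [523.3, -418.4, 102.5]
eef_rot: [-3.141, 0.001, -0.084]
wrist_force: [-0.7, 0.4, 0.0]
finger_gap: 50.0
finger_force: 0.0
```

```bash
python3 -c "
from h import *
a=look('top','top4');b=look('side','side4')
go(524.1,-418,34)
print(blobs(b,'yellow',(200,120,335,285)),blobs(a,'yellow',(190,160,335,262)))
print(pix('side',[538.2,-244.7,52]),pix('top',[538.2,-244.7,52]))
cv2.imwrite('pics/both4.png',np.hstack([cv2.resize(a[130:270,170:350],None,fx=2.2,fy=2.2),cv2.resize(b[120:280,190:340],None,fx=2.2,fy=1.925)])[...,::-1])"
```

```text
6.5 [ 524.  -416.9  103.1] [-3.141  0.    -0.082] [-0.7  0.  -0.3] 49.9 0.0
tool dx,dy,dz [ 0.1  1.1 69.1] yaw -0.001
[(38, array([243.9, 175.6])), (208, array([225.9, 237. ]))] []
(np.float64(273.5214783952723), np.float64(175.64874445665382)) (np.float64(213.5512804249464), np.float64(195.96684998993427))
```

View pics/both4.png

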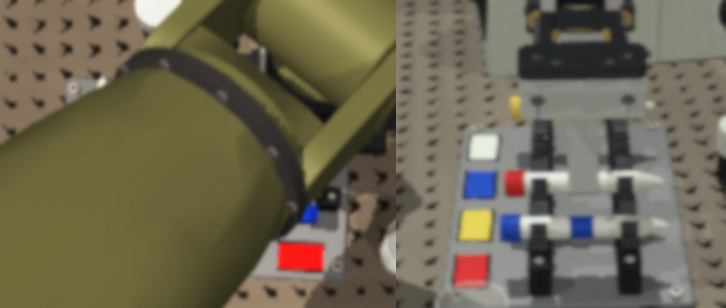

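The yellow tube is seated in the white place: its cap is at row 175.6, as predicted. The gripper is above the blue tube.

Request:
arm_command(targets=[{"hand": 0.06,"yaw": 0,"x": 0,"y": 0.0005,"z": 0.02},{"hand": 0.06,"yaw": 0,"x": 0,"y": 0,"z": 0.02},{"hand": 0.06,"yaw": 0,"x": 0,"y": 0,"z": 0.019},{"hand": 0.06,"yaw": 0,"x": 0,"y": 0,"z": 0.01},{"hand": 0.06,"yaw": 0,"x": 0,"y": 0,"z": 0},{"hand": -0.5,"yaw": 0,"x": 0,"y": 0,"z": 0},{"hand": -0.8,"yaw": 0,"x": 0,"y": 0,"z": 0},{"hand": -1,"yaw": 0,"x": 0,"y": 0,"z": 0},{"hand": -1,"yaw": 0,"x": 0,"y": 0,"z": 0},{"hand": -1,"yaw": 0,"x": 0,"y": 0,"z": 0}])

```text
clock: 7.5
eef_pos: [524.0, -418.1, 34.6]
eef_rot: [-3.141, -0.0, -0.082]
wrist_force: [-0.4, 2.3, 2.8]
finger_gap: 16.0
finger_force: 40.0
```

Request:
arm_command(targets=[{"hand": -1,"yaw": 0,"x": 0,"y": 0,"z": 0},{"hand": -1,"yaw": 0,"x": 0,"y": 0,"z": 0}])

```text
clock: 7.7
eef_pos: [524.0, -418.1, 34.6]
eef_rot: [-3.141, -0.0, -0.082]
wrist_force: [-0.7, 4.1, 5.1]
finger_gap: 16.1
finger_force: 40.0
```

Request:
arm_command(targets=[{"hand": -1,"yaw": 0,"x": 0,"y": 0,"z": -0.01},{"hand": -1,"yaw": 0,"x": 0,"y": 0,"z": -0.02},{"hand": -1,"yaw": 0,"x": 0,"y": 0,"z": -0.025},{"hand": -1,"yaw": 0,"x": 0,"y": 0,"z": -0.015},{"hand": -1,"yaw": 0,"x": 0,"y": -0.026,"z": 0},{"hand": -1,"yaw": 0,"x": 0,"y": -0.03,"z": 0},{"hand": -1,"yaw": 0,"x": 0,"y": -0.03,"z": 0},{"hand": -1,"yaw": 0,"x": 0,"y": -0.03,"z": 0},{"hand": -1,"yaw": 0,"x": 0,"y": 0,"z": 0},{"hand": -1,"yaw": 0,"x": 0,"y": 0,"z": 0}])

```text
clock: 8.7
eef_pos: [533.6, -302.8, 104.7]
eef_rot: [3.141, -0.001, -0.081]
wrist_force: [0.2, -0.2, 0.5]
finger_gap: 16.0
finger_force: 40.0
```

```bash
python3 -c "
from h import *
b=look('side','side5')
go(533.4,-302.5,34)
print(blobs(b,'blue',(200,120,335,285)),pix('side',np.array(manip.read_state()['eef_pos'])+[0,0,19]))"
```

```text
8.75 [ 533.4 -303.4  104.5] [ 3.141 -0.    -0.082] [-0.6  0.1  0.6] 15.9 39.99917507171631
tool dx,dy,dz [-0.1 -0.9 70.5] yaw -0.001
[(83, array([242. , 157.4])), (176, array([227.7, 215.9]))] (np.float64(273.6306587507593), np.float64(156.63884417562642))
```

Request:
arm_command(targets=[{"hand": -1,"yaw": 0,"x": 0,"y": 0,"z": 0.02},{"hand": -1,"yaw": 0,"x": 0,"y": 0,"z": 0.02},{"hand": -1,"yaw": 0,"x": 0,"y": 0,"z": 0.015},{"hand": -1,"yaw": 0,"x": 0,"y": 0,"z": 0.01},{"hand": -1,"yaw": 0,"x": 0,"y": 0,"z": 0.007},{"hand": -1,"yaw": 0,"x": 0,"y": 0,"z": 0},{"hand": -1,"yaw": 0,"x": 0,"y": 0,"z": 0},{"hand": -1,"yaw": 0,"x": 0,"y": 0,"z": 0}])

```text
clock: 9.55
eef_pos: [533.7, -302.6, 32.8]
eef_rot: [-3.141, -0.001, -0.082]
wrist_force: [-0.0, 7.6, 6.2]
finger_gap: 15.7
finger_force: 40.0
```

Request:
arm_command(targets=[{"hand": 0.0,"yaw": 0,"x": 0,"y": 0,"z": 0},{"hand": 0.06,"yaw": 0,"x": 0,"y": 0,"z": 0},{"hand": 0.06,"yaw": 0,"x": 0,"y": 0,"z": 0},{"hand": 0.06,"yaw": 0,"x": 0,"y": 0,"z": -0.02},{"hand": 0.06,"yaw": 0,"x": 0,"y": 0,"z": -0.03},{"hand": 0.06,"yaw": 0,"x": 0,"y": 0,"z": -0.02},{"hand": 0.06,"yaw": 0,"x": 0,"y": 0.03,"z": 0},{"hand": 0.06,"yaw": 0,"x": 0,"y": 0.028,"z": 0},{"hand": 0.06,"yaw": 0,"x": 0,"y": 0,"z": 0},{"hand": 0.06,"yaw": 0,"x": 0,"y": 0,"z": 0}])

```text
clock: 10.55
eef_pos: [528.3, -360.7, 101.7]
eef_rot: [-3.141, 0.001, -0.083]
wrist_force: [0.5, -0.4, -1.5]
finger_gap: 50.2
finger_force: 0.0
```

```bash
python3 -c "
from h import *
b=look('side','side6')
go(528.8,-360.3,34.4)
x=np.array([.9967,-.081,0])
print(blobs(b,'blue',(200,120,335,285)),pix('side',np.array([533.4,-302.5,53])),pix('side',np.array([533.4,-302.5,53])-47.5*x))
cv2.imwrite('pics/c6.png',cv2.resize(b[110:290,180:340],None,fx=3,fy=3)[...,::-1])"
```

```text
10.6 [ 528.5 -360.1  101.9] [-3.141  0.    -0.082] [-0.1 -0.9 -0.8] 49.9 0.0
tool dx,dy,dz [ 0.3  0.1 67.5] yaw -0.001
[(80, array([243.6, 194.4])), (179, array([227.7, 215.8]))] (np.float64(274.0268574187143), np.float64(193.63763321973025)) (np.float64(245.23595974689974), np.float64(194.1499854770542))
```

View pics/c6.png

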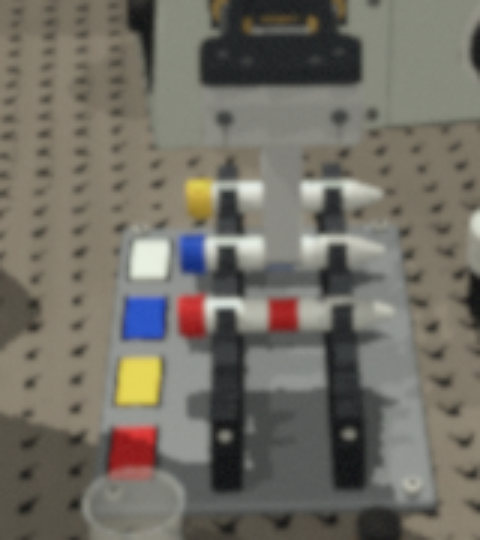

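The blue tube is in the blue place, with its cap at (243.6,194.4) against (245.2,194.1) predicted. The yellow tube is in the white place and the gripper is above the red one.

Request:
arm_command(targets=[{"hand": 0.06,"yaw": 0,"x": 0,"y": 0,"z": 0.02},{"hand": 0.06,"yaw": 0,"x": 0,"y": 0,"z": 0.02},{"hand": 0.06,"yaw": 0,"x": 0,"y": 0,"z": 0.018},{"hand": 0.06,"yaw": 0,"x": 0,"y": 0,"z": 0.009},{"hand": 0.06,"yaw": 0,"x": 0,"y": 0,"z": 0},{"hand": -0.5,"yaw": 0,"x": 0,"y": 0,"z": 0},{"hand": -0.8,"yaw": 0,"x": 0,"y": 0,"z": 0},{"hand": -1,"yaw": 0,"x": 0,"y": 0,"z": 0},{"hand": -1,"yaw": 0,"x": 0,"y": 0,"z": 0},{"hand": -1,"yaw": 0,"x": 0,"y": 0,"z": 0}])

```text
clock: 11.6
eef_pos: [528.7, -360.3, 35.6]
eef_rot: [-3.141, -0.0, -0.082]
wrist_force: [-0.8, 0.1, 2.6]
finger_gap: 16.1
finger_force: 40.0
```

Request:
arm_command(targets=[{"hand": -1,"yaw": 0,"x": 0,"y": 0,"z": 0},{"hand": -1,"yaw": 0,"x": 0,"y": 0,"z": 0}])

```text
clock: 11.8
eef_pos: [528.7, -360.4, 35.6]
eef_rot: [-3.141, -0.0, -0.082]
wrist_force: [-0.5, 4.0, 5.1]
finger_gap: 15.8
finger_force: 40.0
```

Request:
arm_command(targets=[{"hand": -1,"yaw": 0,"x": 0,"y": 0,"z": -0.01},{"hand": -1,"yaw": 0,"x": 0,"y": 0,"z": -0.02},{"hand": -1,"yaw": 0,"x": 0,"y": 0,"z": -0.02},{"hand": -1,"yaw": 0,"x": 0,"y": 0,"z": -0.015},{"hand": -1,"yaw": 0,"x": 0,"y": 0.02,"z": 0},{"hand": -1,"yaw": 0,"x": 0,"y": 0.02,"z": 0},{"hand": -1,"yaw": 0,"x": 0,"y": 0.018,"z": 0},{"hand": -1,"yaw": 0,"x": 0,"y": 0,"z": 0},{"hand": -1,"yaw": 0,"x": 0,"y": 0,"z": 0}])

```text
clock: 12.7
eef_pos: [523.7, -418.1, 100.2]
eef_rot: [-3.141, 0.0, -0.083]
wrist_force: [0.2, -0.4, -0.6]
finger_gap: 15.7
finger_force: 40.0
```

```bash
python3 -c "
from h import *
b=look('side','side7')
go(524,-418.1,34)
x=np.array([.9967,-.081,0]);p=np.array(manip.read_state()['eef_pos'])+[0,0,19]
print(blobs(b,'red',(200,120,335,285)),pix('side',p-47.5*x))"
```

```text
12.75 [ 523.9 -417.7  100.2] [-3.141  0.    -0.082] [-0.8  0.3 -0.4] 16.0 39.999332427978516
tool dx,dy,dz [ 0.2  0.4 66.2] yaw -0.001
[(119, array([240. , 202.3])), (207, array([223.6, 259.5]))] (np.float64(240.94720507752822), np.float64(200.6167490308424))
```

Request:
arm_command(targets=[{"hand": -1,"yaw": 0,"x": 0,"y": 0,"z": 0.02},{"hand": -1,"yaw": 0,"x": 0,"y": 0,"z": 0.018},{"hand": -1,"yaw": 0,"x": 0,"y": 0,"z": 0.012},{"hand": -1,"yaw": 0,"x": 0,"y": 0,"z": 0.01},{"hand": -1,"yaw": 0,"x": 0,"y": 0,"z": 0.006},{"hand": -1,"yaw": 0,"x": 0,"y": 0,"z": 0},{"hand": -1,"yaw": 0,"x": 0,"y": 0,"z": 0},{"hand": -1,"yaw": 0,"x": 0,"y": 0,"z": 0}])

```text
clock: 13.55
eef_pos: [524.2, -418.1, 35.0]
eef_rot: [3.141, -0.001, -0.082]
wrist_force: [-1.4, 1.8, 4.6]
finger_gap: 16.1
finger_force: 40.0
```

Request:
arm_command(targets=[{"hand": 0.0,"yaw": 0,"x": 0,"y": 0,"z": 0},{"hand": 0.06,"yaw": 0,"x": 0,"y": 0,"z": 0},{"hand": 0.06,"yaw": 0,"x": 0,"y": 0,"z": 0},{"hand": 0.06,"yaw": 0,"x": 0,"y": 0,"z": -0.02},{"hand": 0.06,"yaw": 0,"x": 0,"y": 0,"z": -0.03},{"hand": 0.06,"yaw": 0,"x": 0,"y": 0,"z": -0.02},{"hand": 0.06,"yaw": 0,"x": 0,"y": -0.043,"z": 0},{"hand": 0.06,"yaw": 0,"x": 0,"y": -0.045,"z": 0},{"hand": 0.06,"yaw": 0,"x": 0,"y": -0.045,"z": 0},{"hand": 0.06,"yaw": 0,"x": 0,"y": -0.041,"z": 0}])

```text
clock: 14.55
eef_pos: [537.9, -243.0, 104.2]
eef_rot: [-3.141, 0.0, -0.082]
wrist_force: [-0.2, 0.4, 0.4]
finger_gap: 49.9
finger_force: 0.0
```

Request:
arm_command(targets=[{"hand": 0.06,"yaw": 0,"x": 0,"y": 0,"z": 0},{"hand": 0.06,"yaw": 0,"x": 0,"y": 0,"z": 0},{"hand": 0.06,"yaw": 0,"x": 0,"y": 0,"z": 0}])

```text
clock: 14.85
eef_pos: [538.1, -245.9, 104.2]
eef_rot: [3.141, -0.0, -0.083]
wrist_force: [-0.5, -0.0, -0.5]
finger_gap: 49.8
finger_force: 0.0
```

```bash
python3 -c "
from h import *
a=look('top','top8');b=look('side','side8')
go(538.2,-244.7,34.4)
x=np.array([.9967,-.081,0])
for c,p in(('red',[524,-418.1,52]),('blue',[533.5,-302.5,52])):
  for n,im in(('top',a),('side',b)):
    print(c,n,blobs(im,c,(190,140,335,285)),[np.round(pix(n,np.array(p)+[0,0,dz]-k*x),1) for k in(0,47.5) for dz in (4,)])
cv2.imwrite('pics/c8.png',np.hstack([cv2.resize(a[130:270,170:350],None,fx=2.2,fy=2.2),cv2.resize(b[120:280,190:340],None,fx=2.2,fy=1.925)])[...,::-1])"
```

```text
14.95 [ 537.9 -246.1  104. ] [ 3.142  0.    -0.084] [-0.2  0.4 -1.7] 50.0 0.0
tool dx,dy,dz [ 0.2 -1.4 69.6] yaw -0.003
red top [(74, array([308.9, 199.9])), (113, array([307.9, 225.9])), (263, array([306. , 246.2]))] [array([308.6, 200.2]), array([307.5, 225.8])]
red side [(130, array([242.1, 238. ])), (106, array([274.7, 237.2])), (207, array([223.7, 259. ]))] [array([275.4, 235.6]), array([243. , 236.3])]
blue top [(58, array([244.9, 197.5])), (96, array([243.5, 223.4])), (240, array([244.5, 243.2]))] [array([245., 197.]), array([243.2, 222.5])]
blue side [(76, array([243.8, 194.6])), (71, array([272.5, 193.9])), (178, array([227.7, 215.9]))] [array([274.1, 192.1]), array([245.2, 192.6])]
```

View pics/c8.png

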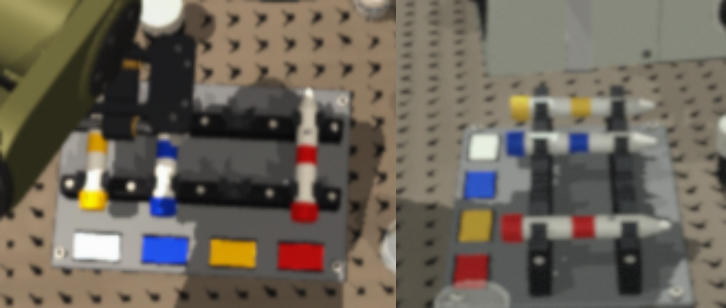

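Red and blue are in their places: their tape and cap pixels match the original home positions within about 2 px. Now the yellow tube.

Request:
arm_command(targets=[{"hand": 0.06,"yaw": 0,"x": 0,"y": -0.001,"z": 0.02},{"hand": 0.06,"yaw": 0,"x": 0,"y": 0,"z": 0.02},{"hand": 0.06,"yaw": 0,"x": 0,"y": 0,"z": 0.019},{"hand": 0.06,"yaw": 0,"x": 0,"y": 0,"z": 0.01},{"hand": 0.06,"yaw": 0,"x": 0,"y": 0,"z": 0},{"hand": -0.5,"yaw": 0,"x": 0,"y": 0,"z": 0},{"hand": -0.8,"yaw": 0,"x": 0,"y": 0,"z": 0},{"hand": -1,"yaw": 0,"x": 0,"y": 0,"z": 0},{"hand": -1,"yaw": 0,"x": 0,"y": 0,"z": 0},{"hand": -1,"yaw": 0,"x": 0,"y": 0,"z": 0}])

```text
clock: 15.95
eef_pos: [538.4, -244.5, 35.8]
eef_rot: [3.14, -0.001, -0.082]
wrist_force: [-0.9, -2.1, 0.9]
finger_gap: 15.7
finger_force: 40.0
```

Request:
arm_command(targets=[{"hand": -1,"yaw": 0,"x": 0,"y": 0,"z": 0},{"hand": -1,"yaw": 0,"x": 0,"y": 0,"z": 0}])

```text
clock: 16.15
eef_pos: [538.4, -244.5, 35.7]
eef_rot: [3.141, -0.001, -0.082]
wrist_force: [-1.3, -5.2, 3.0]
finger_gap: 15.7
finger_force: 40.0
```

Request:
arm_command(targets=[{"hand": -1,"yaw": 0,"x": 0,"y": 0,"z": -0.01},{"hand": -1,"yaw": 0,"x": 0,"y": 0,"z": -0.02},{"hand": -1,"yaw": 0,"x": 0,"y": 0,"z": -0.025},{"hand": -1,"yaw": 0,"x": 0,"y": 0,"z": -0.015},{"hand": -1,"yaw": 0,"x": 0,"y": 0.026,"z": 0},{"hand": -1,"yaw": 0,"x": 0,"y": 0.03,"z": 0},{"hand": -1,"yaw": 0,"x": 0,"y": 0.03,"z": 0},{"hand": -1,"yaw": 0,"x": 0,"y": 0.03,"z": 0},{"hand": -1,"yaw": 0,"x": 0,"y": 0,"z": 0},{"hand": -1,"yaw": 0,"x": 0,"y": 0,"z": 0}])

```text
clock: 17.15
eef_pos: [528.5, -359.4, 105.0]
eef_rot: [-3.141, 0.0, -0.083]
wrist_force: [-0.2, 0.3, 0.2]
finger_gap: 16.0
finger_force: 40.0
```

```bash
python3 -c "
from h import *
b=look('side','side9')
go(528.7,-360.4,34.4)
x=np.array([.9967,-.081,0]);p=np.array(manip.read_state()['eef_pos'])+[0,0,19]
print(blobs(b,'yellow',(200,120,335,285)),pix('side',p-47.5*x))"
```

```text
17.2 [ 528.7 -358.8  105.1] [-3.141  0.    -0.082] [0.1 0.6 0.3] 15.7 39.99904453754425
tool dx,dy,dz [ 0.1  1.5 70.7] yaw -0.001
[(124, array([241.7, 176.9])), (209, array([225.9, 237. ]))] (np.float64(242.14637437605998), np.float64(175.448580444427))
```

Request:
arm_command(targets=[{"hand": -1,"yaw": 0,"x": 0,"y": 0.0012,"z": 0.02},{"hand": -1,"yaw": 0,"x": 0,"y": 0,"z": 0.02},{"hand": -1,"yaw": 0,"x": 0,"y": 0,"z": 0.015},{"hand": -1,"yaw": 0,"x": 0,"y": 0,"z": 0.01},{"hand": -1,"yaw": 0,"x": 0,"y": 0,"z": 0.006},{"hand": -1,"yaw": 0,"x": 0,"y": 0,"z": 0},{"hand": -1,"yaw": 0,"x": 0,"y": 0,"z": 0},{"hand": -1,"yaw": 0,"x": 0,"y": 0,"z": 0}])

```text
clock: 18.0
eef_pos: [528.8, -360.3, 35.5]
eef_rot: [3.141, -0.0, -0.082]
wrist_force: [-5.3, 4.0, 10.8]
finger_gap: 15.9
finger_force: 40.0
```

Request:
arm_command(targets=[{"hand": 0.0,"yaw": 0,"x": 0,"y": 0,"z": 0},{"hand": 0.06,"yaw": 0,"x": 0,"y": 0,"z": 0},{"hand": 0.06,"yaw": 0,"x": 0,"y": 0,"z": 0},{"hand": 0.06,"yaw": 0,"x": 0,"y": 0,"z": -0.02},{"hand": 0.06,"yaw": 0,"x": 0,"y": 0,"z": -0.03},{"hand": 0.06,"yaw": 0,"x": 0,"y": 0,"z": -0.04},{"hand": 0.06,"yaw": 0,"x": 0,"y": 0,"z": -0.04},{"hand": 0.06,"yaw": 0,"x": 0,"y": 0,"z": -0.04}])

```text
clock: 18.8
eef_pos: [528.4, -360.5, 205.8]
eef_rot: [-3.141, 0.0, -0.082]
wrist_force: [0.4, -0.1, -0.4]
finger_gap: 49.4
finger_force: 0.0
```

Request:
arm_command(targets=[{"hand": 0.06,"yaw": 0,"x": -0.045,"y": 0,"z": 0},{"hand": 0.06,"yaw": 0,"x": -0.045,"y": 0,"z": 0},{"hand": 0.06,"yaw": 0,"x": -0.045,"y": 0,"z": 0},{"hand": 0.06,"yaw": 0,"x": -0.045,"y": 0,"z": 0},{"hand": 0.06,"yaw": 0,"x": 0,"y": 0,"z": 0},{"hand": 0.06,"yaw": 0,"x": 0,"y": 0,"z": 0}])

```text
clock: 19.4
eef_pos: [349.1, -346.2, 204.8]
eef_rot: [3.141, -0.001, -0.083]
wrist_force: [-0.4, 0.5, -0.0]
finger_gap: 49.5
finger_force: 0.0
```

```bash
python3 -c "
from h import *
a=look('top','top10');b=look('side','side10');st()
x=np.array([.9967,-.081,0])
for c,p in(('red',[524,-418.1,52]),('yellow',[528.7,-360.4,52]),('blue',[533.5,-302.5,52])):
  B={n:blobs(im,c,(190,140,335,285)) for n,im in(('top',a),('side',b))}
  print(c,B)
cv2.imwrite('pics/c10.png',np.hstack([cv2.resize(a[130:270,170:350],None,fx=2.2,fy=2.2),cv2.resize(b[120:280,190:340],None,fx=2.2,fy=1.925)])[...,::-1])"
```

```text
19.5 [ 350.1 -346.1  204.3] [ 3.141 -0.    -0.082] [ 1.  -0.  -0.5] 49.6 0.0
red {'top': [(71, array([308.8, 200. ])), (117, array([308. , 225.8])), (260, array([306. , 246.2]))], 'side': [(120, array([242.3, 237.9])), (98, array([274.8, 237.3])), (207, array([223.6, 259.4]))]}
yellow {'top': [(74, array([277.1, 197.6])), (112, array([276. , 223.8])), (45, array([282.5, 242.2]))], 'side': [(105, array([244. , 215.3])), (81, array([274.8, 214.7])), (209, array([225.9, 237. ]))]}
blue {'top': [(61, array([245.1, 197.3]))], 'side': [(77, array([243.6, 194.3])), (75, array([272.5, 193.4])), (179, array([227.7, 215.8]))]}
```

View pics/c10.png

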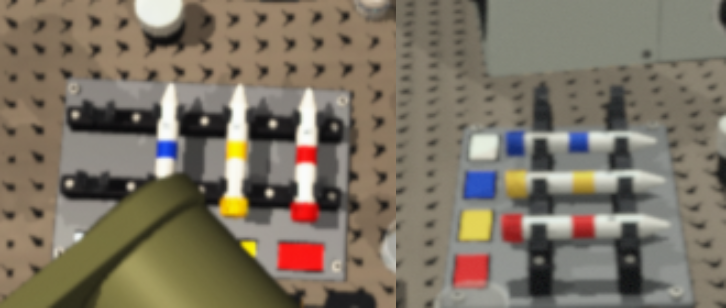

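All three tubes match the starting home pixels, within about 2 px in both views, and the arm is clear. Handing in.

```bash
python3 -c "
from cell import manip
print(manip.sign_off())"
```

```text
the job is handed in; nothing more can be done
None
```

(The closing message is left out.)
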